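Hold the alignment mirror at dead centre

TASK

Open the lid of the grey optics chamber by its orange lug until it rests fully open on its stop. Then take the yellow tab of the mirror flap inside, swing the flap up to its upright balance point, where it would fall to either side if let go, and keep it pinched there, still, so that a colleague can line up the beam: finish while holding it, and do not let it swing over to the far side. Leave the flask, timer and vial on the bench undisturbed.

Things in the scene. Friction and masses are not known exactly. Their poses are not given: they have to be found in the camera images.
- optics_box: Grey open-topped chamber fixed to the worktop, 200 (x) x 170 (y) x 85 (z) mm, walls and floor 5 mm; origin at the centre of its underside, z up. Lid hinged along its +x rim (roughly to the robot's left), orange lug on its -x side; both hinge axes run along its y. Inside, 35 mm high bearing blocks at x = 15, y = +-64 mm. A 32 mm port collar on each x wall projects 13 mm, axis 55 mm up.
- chamber_lid (a joint): Angle of the flat lid (200 x 170 x 7 mm, about 0.3 kg): 0 shut and level, growing as the lug rises, 1.85 rad resting on its stop, leaning 16 degrees beyond vertical. Nearly frictionless: let go before vertical it falls shut; past vertical it falls gently onto the stop.
- lid_hinge (a point): Fixed point on the lid's hinge axis, middle of its length: x = +104, z = +89 mm in the chamber's frame.
- lug_grip (a point): Grip point in the orange lug, 230 mm from the hinge axis. The lug is 24 mm wide along the chamber's y and 8 mm thick and sticks out 39 mm from the lid's front edge; this point is 26 mm beyond that edge. It can be pinched across its 24 mm width with the fingers pointing down and turns between the pads as the lid swings.
- mirror_flap (a joint): Angle of the mirror flap from upright: 0 upright (the balance point), -1.1 rad leaning to the chamber's -x side on its near stop (where it starts), +1.1 rad on the far stop. Nearly frictionless and without springs: about 0.115 kg, it falls to the nearer side when let go.
- flap_axle (a point): Fixed point on the flap's axle, middle of its length: x = +15, z = +25 mm in the chamber's frame.
- tab_grip (a point): Grip point in the yellow tab, 82 mm from the axle; its z points away from the axle. The tab on the flap's free edge is 24 mm wide along the chamber's y, 7 mm thick, reaches 55 to 97 mm from the axle; pinch it across its width, fingers pointing down: it turns between the pads as the flap swings. The black flap below, a round mirror on each face, is 90 mm wide, 6 mm thick.
- flask: Bystander: loose conical glass flask, 60 mm wide, 82 mm high, origin at the centre of its underside.
- timer: Bystander: loose white countdown timer, 61 x 63 x 18 mm, origin at the centre of its underside.
- vial: Bystander: loose sample vial with a green cap, 25 mm wide, 52 mm high, origin at the centre of its underside.

How it is judged:
On the way, in this order (a step that is already met when the one before it is completed fails the run):
1. the lid rests fully open on its stop (value of joint chamber_lid above 1.79 rad), for 0.3 s.
2. the flap is upright, pinched at its tab (value of joint mirror_flap between -0.08 and 0.08 rad and contact force between the fingers and mirror_flap above 1 N), for 0.2 s.
At the end, for the whole second after the job is handed in: The lid is open on its stop (above 1.79 rad); the flap stands within 0.08 rad of upright, still (below 0.15 rad/s), its yellow tab held in the fingers with more than 1 N (all of step 2 and value of joint chamber_lid above 1.79 rad and velocity of joint mirror_flap between -0.15 and 0.15 rad/s); the arm keeps its last pose, push and grip.
It fails at once if the flap swung over to the far side (more than 0.35 rad past upright) (value of joint mirror_flap above 0.35 rad).
It fails at once if the flask, timer or vial was moved more than 20 mm (distance of any of flask, timer, vial from where it was at the start of the episode above 0.02 m).
It also fails if it takes over 59 s, if anything falls off the work surface, if the arm or the gripper's body presses on something with over 40 N, if the wrist force passes 120 N, or if a joint passes its speed limit or range.

ROBOT

A 6-joint arm with a two-finger parallel gripper is mounted at the origin on a cart in front of the work surface, level with it; the furniture and walls round the work are solid. World frame = base frame: x ahead of the robot, y to its left, z up, the work surface at z = 0. Lengths are in m, angles in rad, forces in N, time in s.
With the tool pointing down it reaches from about 0.35 to 0.975 m from the base axis. Payload 4.9 kg.
Tool frame: the origin (TCP) lies on the centre line of the jaws, within the pads' length; the fingertips stand manip.tip_reach ahead of it and the grasp point (between the pads) is the TCP (manip.tip_reach is the distance from the TCP to the fingertips, in m); z points along the fingers, y is the line along which they close (so a half turn about z gives the same grasp; the last joint's range is limited). The gripper opens to 85 mm and grips with 20 to 120 N. Pads are 22 mm wide; open, the fingers measure 114 mm over their backs; the gripper's body (76 mm by 85 mm) begins 54 mm behind the grasp point. The pads swing forward as they close: fully open they stand 13 mm farther back than shut.
Start: joints at [-1.349, 0.053, 1.613, -0, 1.476, -0.119], TCP at [0.209, -0.589, 0.25] pointing down, gripper open.
Joint ranges: [-3.01, 3.01], [-1.01, 2.22], [0.06, 2.58], [-1.02, 4.17], [0.09, 2.62], [-3.14, 3.14]. Speed limits (rad/s): [2.57, 2.57, 3.14, 3.14, 3.14, 3.14].

INTERFACE

Orientations are given as a unit quaternion [w, x, y, z].
In Python, from plant import manip gives the robot as it stands. The module is installed in compiled form; this text tells all that it offers.
- The arm moves only by the tool move_arm, never from a script. Its argument "rows" is a list of rows, each a list of 7 numbers: the shift along the tool's x, y, z in cm, then the turn, a rotation vector about the tool's x, y, z in degrees, then the opening, from -1 (shut) to 1 (fully open). In form: [[tx, ty, tz, ax, ay, az, jaw], ...]. A call has 1 to 20 rows; each row shifts and turns the commanded pose from where the row before left it, along the tool's axes as they then stand; what a row does not reach is not made up. A row lasts 1/12 s, in which the tool goes at most 41.7 mm and 7.16 degrees, less where a joint would pass 70% of its speed; a pose out of reach is approached as far as the arm can. A call is refused whole if a number of a shift passes 4.17 or a number of a turn 7.16, either way. A call with a gripper value outside its range is refused whole. The fingers move at their own pace and stop on an object; the grip force is fixed at half the most. Time passes only in rows, so rows that do not move let the fingers close. It gives the time, the measured TCP pose, the force, the opening and the grip force at its end, in the units of the state.
- manip.state(): the state, without advancing time (a new reading comes with each control period).
- manip.grab_frame(name): name is "side" or "top"; returns a dict with "img" (480x640x3 uint8, blue, green, red), "mtx" (3x3 intrinsics, pixels), "R" (3x3) and "t" (3): a world point X has camera coordinates R X + t. Camera axes: x right, y down, z forward; pixel columns grow to the right and rows downward; lengths in m; the calibration is good to about 2 mm. A picture is of the moment at which its call begins. There is no depth.
- manip.job_done(): hands the job in; it is judged then, once.
The state is a dict: "time": time; "joint_pos": joint angles; "joint_vel": joint speeds; "joint_efforts": joint torques, N m; "tool_pos": TCP position; "tool_rot": TCP orientation; "contact_force": force on the tool from outside, world axes, zero at the start; "ft_torque": the same for the moment, N m; "gripper_width": opening from 0.0 (shut) to 1.0 (fully open); "grasp_force": force on a finger pad.
Only numpy, scipy, OpenCV 4.12 (cv2) and the standard library are available. Lean on these libraries where they do the work, as an engineer would, in place of code of your own. Each camera call takes 0.05 s, during which the arm holds its last target. There are 200 camera calls.

## Working session

There is one attempt and no reset: what is moved stays moved. The work goes in short steps, Python scripts to look and compute and a tool call to move; the robot and the scene stay as the last step left them, time stands still between calls to the robot, and variables do not carry over. Pictures are saved under pics/ and viewed, at most 10 in all, crops included, and the job is handed in when it is done.

Besides the shell and the picture viewer there is one more tool, called as a command line: name --pt "numbers of a row" for each row, then --argument value for the rest. move_arm: Moves the arm, as the interface text tells. Its arguments: {"type":"object","properties":{"rows":{"type":"array","items":{"type":"array","items":{"type":"number"}}}},"required":["rows"]}

```bash
mkdir -p pics; python3 - <<'E'
from plant import manip
import cv2,numpy as np
np.set_printoptions(precision=4,suppress=True)
for n in("side","top"):
    f=manip.grab_frame(n); cv2.imwrite(f"pics/{n}0.png",f["img"]); print(n,f["mtx"],f["R"],f["t"])
print(manip.state(),manip.tip_reach)
E
```

```text
side [[448.6641   0.     322.33  ]
 [  0.     448.6641 236.8268]
 [  0.       0.       1.    ]] [[ 0.9808 -0.1938  0.0218]
 [-0.0681 -0.4454 -0.8927]
 [ 0.1827  0.8741 -0.4501]] [-0.494   0.053   1.1998]
top [[523.0853   0.     318.5582]
 [  0.     523.0853 238.487 ]
 [  0.       0.       1.    ]] [[-0.0234 -0.9997 -0.0018]
 [-0.9966  0.0235 -0.0788]
 [ 0.0788 -0.0001 -0.9969]] [-0.1738  0.4717  1.268 ]
{'time': 0.1, 'joint_pos': array([-1.349 ,  0.0533,  1.6141, -0.    ,  1.476 , -0.119 ]), 'joint_vel': array([-0.0006, -0.0027, -0.0045,  0.0013,  0.0004,  0.0001]), 'joint_efforts': array([  0.0004, -39.4899, -37.1365,  -0.    ,   0.0039,  -0.    ]), 'tool_pos': array([ 0.2088, -0.5885,  0.2492]), 'tool_rot': array([-0.001 ,  0.9855,  0.1696, -0.    ]), 'contact_force': array([0.5185, 0.1621, 0.0667]), 'ft_torque': array([-0.0543,  0.004 , -0.0129]), 'grasp_force': 0.0, 'gripper_width': 0.9972922263921954} 0.019
```

View pics/side0.png

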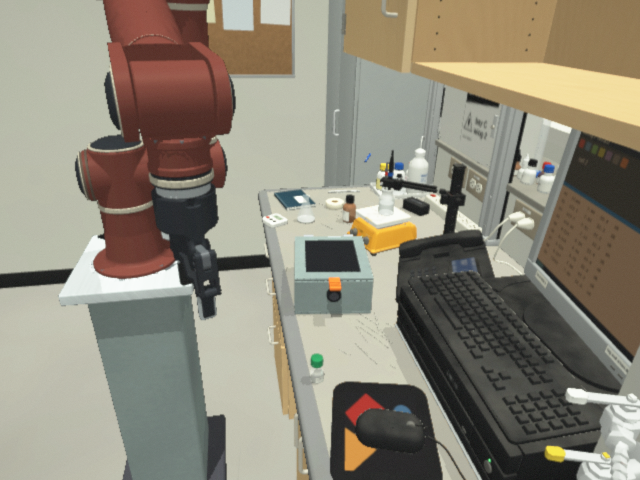

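View pics/top0.png

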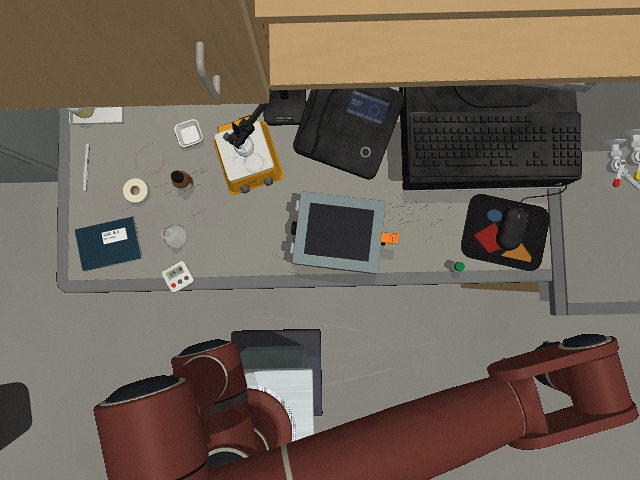

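The side view shows the chamber shut, with its lug at about (334,284) and the vial at (316,365). In the top view the lid is centred near (338,232) and the orange lug is at (390,239). The vial is at (459,266), the timer at (177,276) and the flask at (174,236). Next I measure the lug and lid positions.

```bash
cat > h.py <<'E'
import cv2,numpy as np
from scipy.spatial.transform import Rotation as Ro
np.set_printoptions(precision=4,suppress=True)
def ray(f,p):
    d=f["R"].T@np.linalg.solve(f["mtx"],np.array([p[0],p[1],1.])); return -f["R"].T@f["t"],d
def onz(f,p,z):
    c,d=ray(f,p); return c+d*(z-c[2])/d[2]
def tri(f,p,g,q):
    c,d=ray(f,p);e,k=ray(g,q); s=np.linalg.lstsq(np.c_[d,-k],e-c,rcond=None)[0]
    a,b=c+d*s[0],e+k*s[1]; return (a+b)/2,np.linalg.norm(a-b)
def blobs(img,lo,hi,amin=30):
    m=cv2.inRange(cv2.cvtColor(img,cv2.COLOR_BGR2HSV),np.array(lo),np.array(hi))
    c=[x for x in cv2.findContours(m,cv2.RETR_EXTERNAL,cv2.CHAIN_APPROX_NONE)[0] if cv2.contourArea(x)>amin]
    return sorted(c,key=cv2.contourArea,reverse=True)
def proj(f,X):
    v=f["mtx"]@(f["R"]@X+f["t"]); return v[:2]/v[2]
E
python3 - <<'E'
from h import *; from plant import manip
F={n:manip.grab_frame(n) for n in("side","top")}
t=F["top"]; im=t["img"]
print(cv2.cvtColor(im,cv2.COLOR_BGR2HSV)[[200,232,264,239],[298,380,340,390]])
for n in F:
    for c in blobs(F[n]["img"],(5,170,170),(16,255,255)): print(n,cv2.boundingRect(c),cv2.minAreaRect(c),cv2.contourArea(c))
# lid: grey-teal + black window
roi=np.zeros_like(im); roi[180:285,280:400]=im[180:285,280:400]
for c in blobs(roi,(70,15,90),(110,90,255))[:2]:
    r=cv2.minAreaRect(c); print(r, cv2.boundingRect(c)); print(np.array([onz(t,p,.092) for p in cv2.boxPoints(r)]))
    print(cv2.approxPolyDP(c,4,True)[:,0])
for c in blobs(roi,(0,0,0),(179,255,70))[:2]:
    r=cv2.minAreaRect(c); print('win',r); print(np.array([onz(t,p,.092) for p in cv2.boxPoints(r)]),onz(t,r[0],.092))
cr=cv2.resize(im[180:285,280:420],None,fx=5.5,fy=5.5,interpolation=cv2.INTER_CUBIC); cv2.imwrite("pics/crop.png",cr)
E
```

```text
[[  0   4 130]
 [ 90  28 144]
 [ 88  22 142]
 [ 12 211 213]]
side (329, 278, 12, 12) ((334.5, 283.5), (11.0, 11.0), 90.0) 109.0
top (381, 232, 18, 12) ((389.423095703125, 237.61541748046875), (17.3648624420166, 9.798744201660156), 7.125016689300537) 146.5
((337.0240173339844, 232.09808349609375), (89.392578125, 73.57569122314453), 6.788974285125732) (290, 191, 96, 82)
[[ 0.4057 -0.1135  0.092 ]
 [ 0.5757 -0.1371  0.092 ]
 [ 0.5459 -0.3435  0.092 ]
 [ 0.3765 -0.3177  0.092 ]]
[[302 191]
 [299 209]
 [295 207]
 [299 211]
 [292 262]
 [377 272]
 [385 202]]
win ((319.5, 239.5), (479.0, 639.0), 90.0)
[[ 1.0556  0.5685  0.092 ]
 [ 1.018  -0.9679  0.092 ]
 [-0.0943 -0.8881  0.092 ]
 [-0.0617  0.5411  0.092 ]] [ 0.4592 -0.1869  0.092 ]
```

View pics/crop.png

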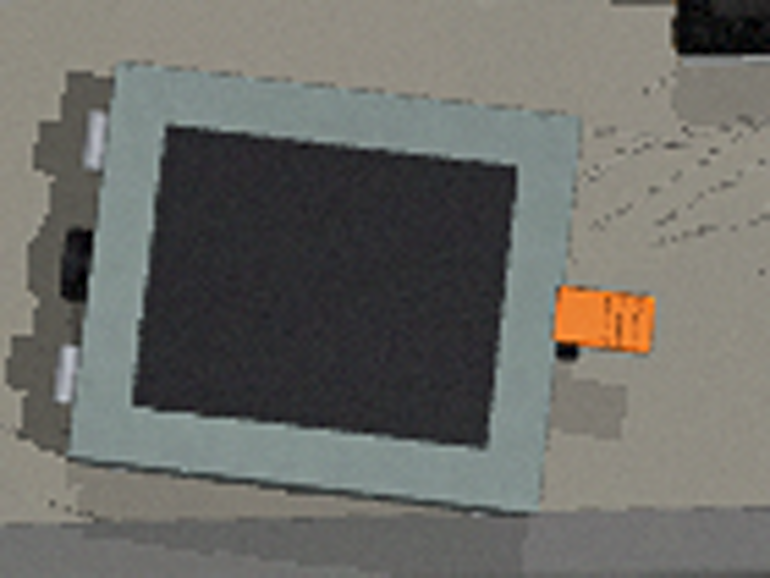

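The crop shows the lid corners at about (301,191), (385,201), (378,273) and (293,263) in the full image. The lug tip is centred near (398.5,238.8).

```bash
python3 - <<'E'
from h import *; from plant import manip
t=manip.grab_frame("top"); s=manip.grab_frame("side")
px=np.array([[118,63],[580,115],[538,513],[70,458],[654,297],[650,352],[556,286],[553,348]])/5.5+[279.6,179.6]
P=np.array([onz(t,p,.092) for p in px]); print(P)
a=(P[0]+P[3])/2; b=(P[1]+P[2])/2; c=(a+b)/2
print("len",np.linalg.norm(a-b),np.linalg.norm(P[0]-P[3]),np.linalg.norm(P[1]-P[2]))
ex=(a-b)/np.linalg.norm(a-b); ey=np.array([-ex[1],ex[0],0]); ey2=(P[3]-P[0])/np.linalg.norm(P[3]-P[0]);ey3=(P[2]-P[1])/np.linalg.norm(P[2]-P[1])
print("c",c,"ex",ex,"ey",ey,ey2,ey3)
yaw=np.arctan2(ex[1],ex[0]);print("yaw",np.degrees(yaw))
tip=(P[4]+P[5])/2; print("tip rel",(tip-c)@ex,(tip-c)@ey,"lugwidth",np.linalg.norm(P[4]-P[5]))
for d in((104,89),(-126,89),(15,25)): 
    X=c+ex*d[0]/1e3; X[2]=d[1]/1e3; print(d,X,proj(s,X),proj(t,X))
E
```

```text
[[ 0.5737 -0.1465  0.092 ]
 [ 0.5468 -0.3418  0.092 ]
 [ 0.3789 -0.3186  0.092 ]
 [ 0.4066 -0.1229  0.092 ]
 [ 0.4686 -0.3705  0.092 ]
 [ 0.4454 -0.3679  0.092 ]
 [ 0.4743 -0.3293  0.092 ]
 [ 0.4481 -0.3272  0.092 ]]
len 0.19741824011637313 0.1687752674868945 0.16944966211320375
c [ 0.4765 -0.2325  0.092 ] ex [0.1382 0.9904 0.    ] ey [-0.9904  0.1382  0.    ] [-0.9901  0.1401  0.    ] [-0.9906  0.1371  0.    ]
yaw 82.0561356378003
tip rel -0.13810121828718136 0.00037016559014683287 lugwidth 0.0233316336666406
(104, 89) [ 0.4909 -0.1295  0.089 ] [328.0446 235.9618] [294.5144 226.6398]
(-126, 89) [ 0.4591 -0.3573  0.089 ] [335.5507 285.6953] [392.787  237.9439]
(15, 25) [ 0.4786 -0.2176  0.025 ] [329.8068 276.1019] [331.8465 233.4404]
```

move_arm --pt "3.47 -1.49 0.5 0 0 0 1" --pt "3.47 -1.49 0.5 0 0 0 1" --pt "3.47 -1.49 0.5 0 0 0 1" --pt "3.47 -1.49 0.5 0 0 0 1" --pt "3.47 -1.49 0.5 0 0 0 1" --pt "3.47 -1.49 0.5 0 0 0 1" --pt "3.47 -1.49 0.5 0 0 0 1" --pt "3.47 -1.49 0.5 0 0 0 1" --pt "3.47 -1.49 0.5 0 0 0 1" --pt "0 0 0.5 0 0 -6.96 0.3" --pt "0 0 0.5 0 0 -6.96 0.3" --pt "0 0 0.5 0 0 -6.96 0.3" --pt "0 0 0.5 0 0 -6.96 0.3" --pt "0 0 0.5 0 0 -6.96 0.3" --pt "0 0 0.5 0 0 -6.96 0.3" --pt "0 0 0.5 0 0 -6.96 0.3" --pt "0 0 0.5 0 0 -6.96 0.3" --pt "0 0 0.5 0 0 -6.96 0.3" --pt "0 0 0 0 0 0 0.3"

```text
time: 1.88
tool_pos: [0.4578, -0.3577, 0.159]
tool_rot: [-0.001, 0.753, 0.658, -0.0]
contact_force: [0.2, -0.2, 0.4]
gripper_width: 0.646
grasp_force: 0.0
```

```bash
cat > to.py <<'E'
import sys; from h import *; from plant import manip
def rep(T=None,yaw=82.06):
    s=manip.state(); R=Ro.from_quat(np.r_[s["tool_rot"][1:],s["tool_rot"][0]])
    print("t",s["time"],"pos",s["tool_pos"],"F",s["contact_force"],"g",s["grasp_force"],s["gripper_width"])
    print("R",R.as_matrix().ravel(),"j",s["joint_pos"])
    if T is not None: print("shift cm",R.inv().apply(np.array(T)-s["tool_pos"])*100)
    ex=np.array([np.cos(np.radians(yaw)),np.sin(np.radians(yaw)),0]); z=np.array([0,0,-1.])
    print("turn deg",np.degrees((R.inv()*Ro.from_matrix(np.c_[ex,np.cross(z,ex),z])).as_rotvec()))
if __name__=="__main__": rep([float(a) for a in sys.argv[1:4]] or None)
E
python3 to.py 0.4591 -0.3573 0.092
```

```text
t 1.8833 pos [ 0.4578 -0.3577  0.159 ] F [ 0.1867 -0.217   0.3637] g 0.0 0.6461177980662178
R [ 0.1344  0.9909 -0.0017  0.9909 -0.1344  0.0016  0.0014 -0.0019 -1.    ] j [-0.7913  0.0237  1.7992 -0.      1.321  -0.6565]
shift cm [0.0479 0.1311 6.6957]
turn deg [-0.1064 -0.0789  0.2167]
```

move_arm --pt "0 0.13 1.65 0 0 0.2 0.3" --pt "0 0 1.65 0 0 0 0.3" --pt "0 0 1.65 0 0 0 0.3" --pt "0 0 1.65 0 0 0 0.3" --pt "0 0 0 0 0 0 0.3" --pt "0 0 0 0 0 0 -1" --pt "0 0 0 0 0 0 -1" --pt "0 0 0 0 0 0 -1" --pt "0 0 0 0 0 0 -1" --pt "0 0 0 0 0 0 -1"

```text
time: 2.72
tool_pos: [0.4587, -0.3589, 0.0962]
tool_rot: [-0.001, 0.755, 0.656, -0.001]
contact_force: [-7.2, 2.4, 4.4]
gripper_width: 0.26
grasp_force: 59.3
```

```bash
python3 to.py; python3 -c "
from h import *; from plant import manip
for n,(a,b) in (('side',((230,350),(280,420))),('top',((180,285),(280,420)))):
    f=manip.grab_frame(n)['img'][a[0]:a[1],b[0]:b[1]]; cv2.imwrite(f'pics/g_{n}.png',cv2.resize(f,(560,480 if n=='side' else 420)))
a,b=cv2.imread('pics/g_side.png'),cv2.imread('pics/g_top.png'); c=np.zeros((480,1120,3),'u1'); c[:,:560]=a; c[:420,560:]=b; cv2.imwrite('pics/g.png',cv2.resize(c,(800,343)))"
```

```text
t 2.7167 pos [ 0.4587 -0.3589  0.0962] F [-7.1793  2.3794  4.3771] g 59.343695640563965 0.26020285930222997
R [ 0.1404  0.9901 -0.003   0.9901 -0.1404 -0.0004 -0.0009 -0.0029 -1.    ] j [-0.7905  0.0983  1.8348 -0.0026  1.2102 -0.6487]
turn deg [-0.1652  0.0489 -0.1312]
```

View pics/g.png

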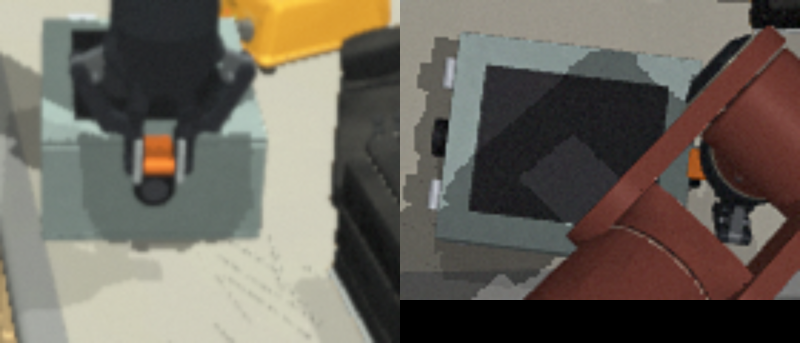

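The fingers are closed on the orange lug in the side view (left half of the picture, about (158,155)), and nothing else is touched. Next I work out the arc.

```bash
python3 -c "
import numpy as np
t=np.linspace(0,1.82,21);x=23*(1-np.cos(t));z=23*np.sin(t)
print([[round(a,2),0,round(-b,2)] for a,b in zip(np.diff(x),np.diff(z))])"
```

```text
[[np.float64(0.1), 0, np.float64(-2.09)], [np.float64(0.28), 0, np.float64(-2.07)], [np.float64(0.47), 0, np.float64(-2.04)], [np.float64(0.66), 0, np.float64(-1.99)], [np.float64(0.83), 0, np.float64(-1.92)], [np.float64(1.0), 0, np.float64(-1.84)], [np.float64(1.17), 0, np.float64(-1.74)], [np.float64(1.32), 0, np.float64(-1.62)], [np.float64(1.46), 0, np.float64(-1.5)], [np.float64(1.59), 0, np.float64(-1.36)], [np.float64(1.71), 0, np.float64(-1.21)], [np.float64(1.81), 0, np.float64(-1.05)], [np.float64(1.9), 0, np.float64(-0.88)], [np.float64(1.97), 0, np.float64(-0.7)], [np.float64(2.03), 0, np.float64(-0.52)], [np.float64(2.07), 0, np.float64(-0.33)], [np.float64(2.09), 0, np.float64(-0.14)], [np.float64(2.09), 0, np.float64(0.05)], [np.float64(2.08), 0, np.float64(0.24)], [np.float64(2.05), 0, np.float64(0.42)]]
```

move_arm --pt "0.1 0 -2.09 0 0 0 -1" --pt "0.28 0 -2.07 0 0 0 -1" --pt "0.47 0 -2.04 0 0 0 -1" --pt "0.66 0 -1.99 0 0 0 -1" --pt "0.83 0 -1.92 0 0 0 -1" --pt "1.0 0 -1.84 0 0 0 -1" --pt "1.17 0 -1.74 0 0 0 -1" --pt "1.32 0 -1.62 0 0 0 -1" --pt "1.46 0 -1.5 0 0 0 -1" --pt "1.59 0 -1.36 0 0 0 -1"

```text
time: 3.65
tool_pos: [0.4716, -0.2691, 0.2758]
tool_rot: [-0.001, 0.755, 0.655, 0.0]
contact_force: [3.0, 3.2, -9.6]
gripper_width: 0.258
grasp_force: 59.1
```

```bash
python3 to.py
```

```text
t 3.65 pos [ 0.4716 -0.2691  0.2758] F [ 2.969   3.2489 -9.5545] g 59.13584768772125 0.2578006395342506
R [ 0.1406  0.9901 -0.0011  0.9901 -0.1406  0.0017  0.0015 -0.0013 -1.    ] j [-0.6559 -0.157   1.7725  0.0007  1.528  -0.5148]
turn deg [-0.0749 -0.0858 -0.1453]
```

move_arm --pt "1.71 0 -1.21 0 0 0 -1" --pt "1.81 0 -1.05 0 0 0 -1" --pt "1.9 0 -0.88 0 0 0 -1" --pt "1.97 0 -0.7 0 0 0 -1" --pt "2.03 0 -0.52 0 0 0 -1" --pt "2.07 0 -0.33 0 0 0 -1" --pt "2.09 0 -0.14 0 0 0 -1" --pt "2.09 0 0.05 0 0 0 -1" --pt "2.08 0 0.24 0 0 0 -1" --pt "2.05 0 0.42 0 0 0 -1" --pt "0 0 0 0 0 0 -1"

```text
time: 4.57
tool_pos: [0.5002, -0.0718, 0.32]
tool_rot: [0.001, 0.754, 0.657, 0.001]
contact_force: [-1.9, 0.8, 4.1]
gripper_width: 0.238
grasp_force: 58.4
```

```bash
python3 to.py
```

```text
t 4.5667 pos [ 0.5002 -0.0718  0.32  ] F [-1.9287  0.789   4.0544] g 58.35022151470184 0.23772819363452094
R [ 0.137   0.9906  0.0036  0.9906 -0.137   0.0002  0.0007  0.0035 -1.    ] j [-0.2906 -0.2722  1.7981  0.0012  1.6123 -0.1532]
turn deg [ 0.2    -0.0397  0.0672]
```

move_arm --pt "0 0 0 0 0 0 0.4" --pt "0 0 0 0 0 0 0.4" --pt "0 0 0 0 0 0 0.4" --pt "0 0 0 0 0 0 0.4" --pt "0 0 -2 0 0 0 0.4" --pt "0 0 -2.5 0 0 0 0.4" --pt "0 0 -2.5 0 0 0 0.4" --pt "0 0 -2 0 0 0 0.4" --pt "-2 0 0 0 0 0 0.4" --pt "-3 0 0 0 0 0 0.4" --pt "-4 0 0 0 0 0 0.4" --pt "-4 0 0 0 0 0 0.4" --pt "-4 0 0 0 0 0 0.4" --pt "-4 0 0 0 0 0 0.4" --pt "-4 0 0 0 0 0 0.4" --pt "-4 0 0 0 0 0 0.4" --pt "-4 0 0 0 0 0 0.4" --pt "-4 0 0 0 0 0 0.4" --pt "0 0 0 0 0 0 0.4"

```text
time: 6.15
tool_pos: [0.4455, -0.4472, 0.4047]
tool_rot: [-0.001, 0.757, 0.653, -0.001]
contact_force: [-0.3, 1.4, -1.1]
gripper_width: 0.7
grasp_force: 0.0
```

```bash
python3 - <<'E'
from h import *; from plant import manip; import to
to.rep()
F={n:manip.grab_frame(n) for n in("side","top")}
for n in F:
    im=F[n]["img"].copy(); r=np.zeros_like(im)
    a,b,c,d=(220,340,270,390) if n=="side" else (170,290,270,410)
    r[a:b,c:d]=im[a:b,c:d]
    for k in blobs(r,(20,120,100),(35,255,255),10): print(n,cv2.boundingRect(k),cv2.minAreaRect(k))
    cv2.imwrite(f"pics/o_{n}.png",im)
a,b=[F[n]["img"] for n in("side","top")]
cv2.imwrite("pics/o.png",np.hstack([cv2.resize(a[160:360,240:440],(400,400)),cv2.resize(b[140:340,240:440],(400,400))]))
c=np.array([.4765,-.2325,0]);ex=np.array([.1382,.9904,0])
X=c+ex*-.058; X[2]=.062; print(X,[proj(F[n],X) for n in F])
E
```

```text
t 6.15 pos [ 0.4455 -0.4472  0.4047] F [-0.3115  1.4466 -1.0591] g 0.0 0.7001641200955396
R [ 0.1472  0.9891 -0.003   0.9891 -0.1472  0.0001 -0.0003 -0.0029 -1.    ] j [-0.9042  0.0235  1.3902 -0.0023  1.7298 -0.7568]
turn deg [-0.1684  0.0176 -0.5231]
side (362, 220, 28, 16) ((374.2784118652344, 228.97027587890625), (28.74689483642578, 10.513569831848145), 17.10272979736328)
side (371, 246, 19, 6) ((380.06756591796875, 248.90541076660156), (2.794782876968384, 18.577085494995117), 80.53767395019531)
side (326, 278, 12, 2) ((331.5, 278.5), (1.0, 11.0), 90.0)
top (352, 230, 18, 11) ((360.3558654785156, 235.37351989746094), (16.719837188720703, 9.893848419189453), 4.39870548248291)
[ 0.4685 -0.2899  0.062 ] [array([332.6257, 279.2409]), array([362.7451, 235.5692])]
```

View pics/o.png

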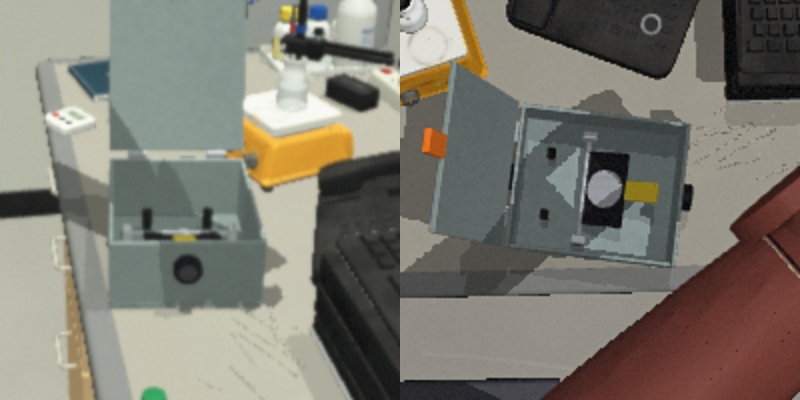

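The lid stands open (orange lug at about (432,142) in the right half of the picture). The yellow tab lies at full-image top-view pixel (360.4,235.4), as predicted, and the flap is leaning to the near side.

move_arm --pt "1.98 0 2.9 0 0 -0.5 0.4" --pt "1.98 0 2.9 0 0 0 0.4" --pt "1.98 0 2.9 0 0 0 0.4" --pt "1.98 0 2.9 0 0 0 0.4" --pt "1.98 0 2.9 0 0 0 0.4" --pt "1.98 0 2.9 0 0 0 0.4" --pt "1.98 0 2.9 0 0 0 0.4" --pt "1.98 0 2.9 0 0 0 0.4" --pt "0 0 0 0 0 0 0.4" --pt "0 0 0 0 0 0 0.4"

```text
time: 7.08
tool_pos: [0.4683, -0.2816, 0.1736]
tool_rot: [-0.002, 0.751, 0.66, -0.0]
contact_force: [0.4, 0.1, 0.6]
gripper_width: 0.697
grasp_force: 0.0
```

```bash
python3 to.py 0.4685 -0.2905 0.064
```

```text
t 7.0833 pos [ 0.4683 -0.2816  0.1736] F [0.375  0.128  0.6259] g 0.0 0.6967965583492405
R [ 0.1285  0.9917 -0.0027  0.9917 -0.1285  0.0021  0.0017 -0.003  -1.    ] j [-0.6776 -0.0728  1.8682 -0.0001  1.3496 -0.5487]
shift cm [-0.8978  0.1695 10.9606]
turn deg [-0.1713 -0.0964  0.5593]
```

move_arm --pt "-0.45 0.08 0 0 0 0.5 0.4" --pt "-0.45 0.08 1 0 0 0 0.4" --pt "0 0 2 0 0 0 0.4" --pt "0 0 2 0 0 0 0.4" --pt "0 0 2 0 0 0 0.4" --pt "0 0 2 0 0 0 0.4" --pt "0 0 1 0 0 0 0.4" --pt "0 0 0 0 0 0 0.4" --pt "0 0 0 0 0 0 0.4"

```text
time: 7.83
tool_pos: [0.4697, -0.294, 0.0759]
tool_rot: [0.0, 0.755, 0.655, 0.0]
contact_force: [0.0, 0.3, 0.7]
gripper_width: 0.701
grasp_force: 0.0
```

```bash
python3 to.py 0.4685 -0.2905 0.064
```

```text
t 7.8333 pos [ 0.4697 -0.294   0.0759] F [0.0191 0.3203 0.7466] g 0.0 0.7010189215094396
R [ 0.1406  0.9901  0.0006  0.9901 -0.1406 -0.0006 -0.0005  0.0007 -1.    ] j [-0.6935  0.0597  1.9142 -0.0001  1.1668 -0.5524]
shift cm [ 0.3299 -0.1685  1.1856]
turn deg [ 0.0408  0.0288 -0.1451]
```

move_arm --pt "0.2 -0.1 0.6 0 0 0 0.4" --pt "0 0 0.5 0 0 0 0.4" --pt "0 0 0 0 0 0 0.4" --pt "0 0 0 0 0 0 -1" --pt "0 0 0 0 0 0 -1" --pt "0 0 0 0 0 0 -1" --pt "0 0 0 0 0 0 -1" --pt "0 0 0 0 0 0 -1" --pt "0 0 0 0 0 0 -1"

```text
time: 8.58
tool_pos: [0.4686, -0.2909, 0.0648]
tool_rot: [-0.0, 0.755, 0.656, -0.0]
contact_force: [-3.7, 1.5, 5.4]
gripper_width: 0.265
grasp_force: 58.9
```

```bash
python3 to.py; python3 -c "
from h import *; from plant import manip
A=[cv2.resize(manip.grab_frame(n)['img'][a:a+100,b:b+100],(400,400)) for n,a,b in(('side',210,280),('top',180,290))]
cv2.imwrite('pics/p.png',np.hstack(A))"
```

```text
t 8.5833 pos [ 0.4686 -0.2909  0.0648] F [-3.7043  1.5146  5.4082] g 58.939717411994934 0.265373116316982
R [ 0.1397  0.9902 -0.0005  0.9902 -0.1397 -0.0001 -0.0001 -0.0005 -1.    ] j [-0.6904  0.0705  1.9241 -0.0004  1.1473 -0.5501]
turn deg [-0.0287  0.0076 -0.0898]
```

View pics/p.png

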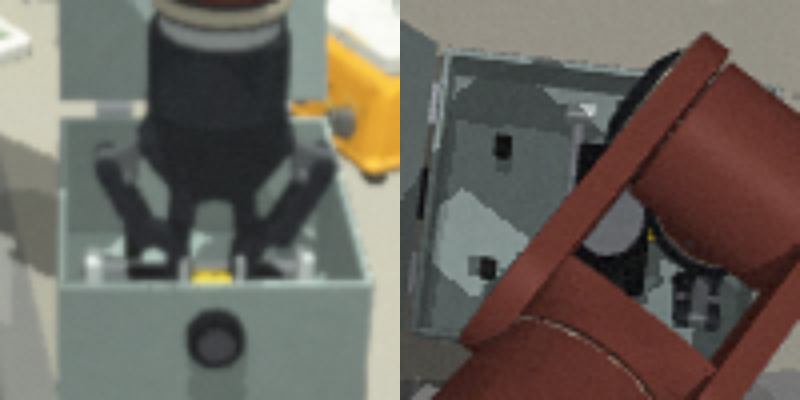

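The fingers straddle the yellow tab at about (212,275) in the side crop, pinched at 59 N.

```bash
python3 -c "
import numpy as np
t=np.linspace(-1.09,0,19);x=8.3*np.sin(t);z=8.3*np.cos(t)
print([[float(round(a,2)),0,float(round(-b,2))] for a,b in zip(np.diff(x),np.diff(z))])"
```

```text
[[0.25, 0, -0.44], [0.27, 0, -0.42], [0.3, 0, -0.41], [0.32, 0, -0.39], [0.34, 0, -0.37], [0.37, 0, -0.35], [0.39, 0, -0.32], [0.4, 0, -0.3], [0.42, 0, -0.27], [0.44, 0, -0.25], [0.45, 0, -0.22], [0.46, 0, -0.19], [0.47, 0, -0.16], [0.48, 0, -0.14], [0.49, 0, -0.11], [0.5, 0, -0.08], [0.5, 0, -0.05], [0.5, 0, -0.02]]
```

move_arm --pt "0.25 0 -0.44 0 0 0 -1" --pt "0.27 0 -0.42 0 0 0 -1" --pt "0.3 0 -0.41 0 0 0 -1" --pt "0.32 0 -0.39 0 0 0 -1" --pt "0.34 0 -0.37 0 0 0 -1" --pt "0.37 0 -0.35 0 0 0 -1" --pt "0.39 0 -0.32 0 0 0 -1" --pt "0.4 0 -0.3 0 0 0 -1" --pt "0.42 0 -0.27 0 0 0 -1" --pt "0.44 0 -0.25 0 0 0 -1" --pt "0.45 0 -0.22 0 0 0 -1" --pt "0.46 0 -0.19 0 0 0 -1" --pt "0.47 0 -0.16 0 0 0 -1" --pt "0.48 0 -0.14 0 0 0 -1" --pt "0.49 0 -0.11 0 0 0 -1" --pt "0.5 0 -0.08 0 0 0 -1" --pt "0.2 0 -0.02 0 0 0 -1" --pt "0 0 0 0 0 0 -1" --pt "0 0 0 0 0 0 -1"

```text
time: 10.27
tool_pos: [0.4779, -0.226, 0.1092]
tool_rot: [0.0, 0.755, 0.656, -0.0]
contact_force: [-0.6, -3.3, -3.5]
gripper_width: 0.265
grasp_force: 59.2
```

```bash
python3 - <<'E'
from h import *; from plant import manip; import to
c=np.array([.4765,-.2325,0]);ex=np.array([.1382,.9904,0])
T=c+ex*.015; T[2]=.108; to.rep(T)
F={n:manip.grab_frame(n) for n in("side","top")}
for n in F:
    r=np.zeros_like(F[n]["img"]); a=slice(210,340) ; b=slice(270,355) if n=="side" else slice(270,410); r[a,b]=F[n]["img"][a,b]
    for k in blobs(r,(20,100,60),(35,255,255),4): print(n,cv2.boundingRect(k),cv2.minAreaRect(k))
    for zz in (.08,.108,.122):
        X=c+ex*.015; X[2]=zz; print(n,zz,proj(F[n],X))
cv2.imwrite('pics/q.png',np.hstack([cv2.resize(F[n]['img'][a:a+100,b:b+100],(400,400)) for n,a,b in(('side',200,280),('top',180,280))]))
E
```

```text
t 10.2667 pos [ 0.4779 -0.226   0.1092] F [-0.5624 -3.3032 -3.4899] g 59.15558874607086 0.26476872337253415
R [ 0.1392  0.9903 -0.0002  0.9903 -0.1392 -0.0002 -0.0002 -0.0001 -1.    ] j [-0.5825 -0.0453  1.9573 -0.0003  1.2296 -0.4427]
shift cm [ 0.8383 -0.0475  0.1191]
turn deg [-0.0081  0.0136 -0.0607]
side (326, 245, 11, 16) ((331.0, 252.5), (15.0, 10.0), 90.0)
side 0.08 [330.4984 256.2604]
side 0.108 [330.8582 245.7966]
side 0.122 [331.0414 240.4697]
top 0.08 [332.4105 231.3586]
top 0.108 [332.7113 230.2293]
top 0.122 [332.8671 229.6446]
```

View pics/q.png

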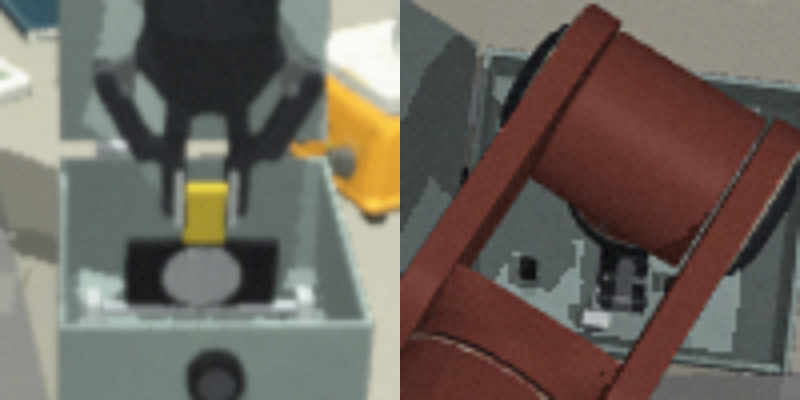

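The flap is nearly upright: yellow tab rows 245–261, columns 326–337 in the side view, flap top edge near row 260. That suggests it still leans about 0.1–0.2 rad short, so I nudge it on and measure the edges.

move_arm --pt "0.2 0 0 0 0 0 -1" --pt "0.2 0 0 0 0 0 -1" --pt "0.2 0 0 0 0 0 -1" --pt "0.2 0 0 0 0 0 -1" --pt "0 0 0 0 0 0 -1" --pt "0 0 0 0 0 0 -1"

```text
time: 10.87
tool_pos: [0.479, -0.2189, 0.1097]
tool_rot: [0.001, 0.755, 0.656, -0.001]
contact_force: [-2.9, -4.7, 1.5]
gripper_width: 0.265
grasp_force: 58.7
```

```bash
cat > m.py <<'E'
from h import *; from plant import manip; import to
from scipy.optimize import brentq
c=np.array([.4765,-.2325,0]);ex=np.array([.1382,.9904,0])
def P(r,q,off): # off = offset normal to flap towards -x
    X=c+ex*(.015+r*np.sin(q)-off*np.cos(q)); X[2]=.025+r*np.cos(q)+off*np.sin(q); return X
if __name__=="__main__":
    T=P(.083,0,0); to.rep(T); f=manip.grab_frame("side"); im=f["img"]
    col=im[235:282,328:335].astype(float).mean(1); yel=np.minimum(col[:,1],col[:,2])-col[:,0]
    print(np.c_[np.arange(235,282),col.astype(int)].astype(int).tolist())
    h=yel.max()/2; k=np.where(yel>h)[0]; a,b=k[0],k[-1]
    top=235+a-(yel[a]-h)/(yel[a]-yel[a-1]); bot=235+b+(yel[b]-h)/(yel[b]-yel[b+1])
    print("edges",top,bot)
    for e,r,o in((top,.097,.0035),(bot,.055,.0035)):
        g=lambda q:proj(f,P(r,q,o))[1]-e
        print("q by r",r,brentq(g,-.9,.6) if g(-.9)*g(.6)<0 else (g(-.9),g(.6)), "rows at q=-.2,0,.2",[proj(f,P(r,q,o))[1] for q in(-.2,0,.2)])
E
python3 m.py
```

```text
t 10.8667 pos [ 0.479  -0.2189  0.1097] F [-2.87  -4.749  1.469] g 58.71662378311157 0.26513778907572283
R [ 0.1397  0.9902 -0.0004  0.9902 -0.1397 -0.0016 -0.0017 -0.0001 -1.    ] j [-0.5692 -0.0511  1.962  -0.0017  1.2302 -0.4285]
shift cm [ 0.1171 -0.0554  0.1695]
turn deg [-0.0076  0.0965 -0.0915]
[[235, 161, 177, 176], [236, 180, 200, 201], [237, 180, 200, 201], [238, 154, 171, 171], [239, 130, 139, 132], [240, 113, 119, 107], [241, 104, 110, 98], [242, 102, 111, 101], [243, 95, 140, 141], [244, 82, 207, 224], [245, 69, 208, 226], [246, 56, 174, 195], [247, 50, 158, 177], [248, 50, 156, 176], [249, 50, 156, 176], [250, 49, 155, 175], [251, 50, 156, 175], [252, 48, 155, 175], [253, 50, 155, 175], [254, 50, 155, 174], [255, 50, 154, 174], [256, 49, 154, 173], [257, 48, 153, 172], [258, 49, 150, 168], [259, 49, 108, 120], [260, 80, 87, 88], [261, 122, 121, 116], [262, 136, 135, 130], [263, 136, 136, 131], [264, 137, 136, 131], [265, 137, 137, 130], [266, 137, 137, 131], [267, 138, 137, 131], [268, 137, 137, 131], [269, 138, 138, 132], [270, 138, 137, 131], [271, 138, 136, 130], [272, 138, 137, 131], [273, 138, 137, 131], [274, 134, 133, 127], [275, 113, 112, 108], [276, 119, 118, 114], [277, 136, 135, 130], [278, 127, 129, 121], [279, 125, 130, 118], [280, 157, 165, 148], [281, 164, 172, 154]]
edges 243.29695885509838 258.7628865979381
q by r 0.097 -0.09511129234312002 rows at q=-.2,0,.2 [np.float64(246.05253540273804), np.float64(241.16164001373076), np.float64(237.8581676738238)]
q by r 0.055 -0.12667234582498108 rows at q=-.2,0,.2 [np.float64(259.93334963953777), np.float64(256.98656272903617), np.float64(254.86683784876502)]
```

```bash
python3 - <<'E'
from m import *
f=manip.grab_frame("side"); im=f["img"]; ey=np.array([-.9904,.1382,0])
x0,y0,S=288,220,8
big=cv2.resize(im[y0:y0+70,x0:x0+95],None,fx=S,fy=S,interpolation=cv2.INTER_NEAREST)
def dot(X,col):
    p=proj(f,X); u=((p-[x0,y0]+.5)*S).round().astype(int); cv2.drawMarker(big,tuple(int(v) for v in u),col,cv2.MARKER_CROSS,9,1); return p
for x in(-.1,-.095,.095,.1):
    for y in(-.085,-.08,.08,.085):
        X=c+ex*x+ey*y; X[2]=.085; p=dot(X,(255,0,255)); print("rim",x,y,p)
for y in(-.064,.064,0): X=P(0,0,0)+ey*y; dot(X,(255,255,0))
for q,cl in((0,(0,255,0)),(-.15,(0,0,255))):
    for r,o,w in((.055,.003,.045),(.055,.0035,.012),(.097,.0035,.012),(.097,-.0035,.012)):
        for s in(-1,1): dot(P(r,q,o)+ey*w*s,cl)
cv2.imwrite("pics/z.png",big)
E
```

```text
rim -0.1 -0.085 [374.0181 280.1368]
rim -0.1 -0.08 [371.7044 280.1642]
rim -0.1 0.08 [296.893  281.0499]
rim -0.1 0.085 [294.5307 281.0779]
rim -0.095 -0.085 [373.6487 278.8905]
rim -0.095 -0.08 [371.3455 278.9174]
rim -0.095 0.08 [296.8792 279.7865]
rim -0.095 0.085 [294.5279 279.8139]
rim 0.095 -0.085 [361.76   238.7806]
rim 0.095 -0.08 [359.7973 238.7928]
rim 0.095 0.08 [296.4355 239.1878]
rim 0.095 0.085 [294.4379 239.2002]
rim 0.1 -0.085 [361.4949 237.886 ]
rim 0.1 -0.08 [359.5398 237.898 ]
rim 0.1 0.08 [296.4256 238.2837]
rim 0.1 0.085 [294.4359 238.2959]
```

View pics/z.png

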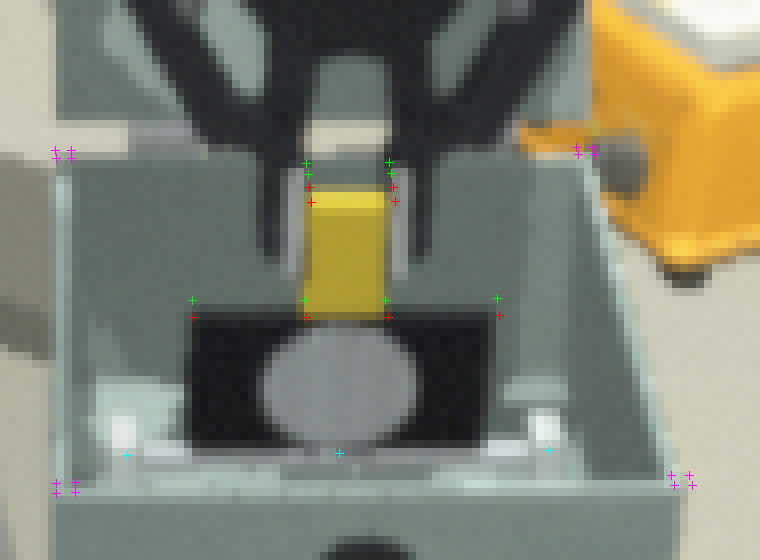

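The measured edges match a lean of about -0.17 rad (flap top edge at y≈312–318, tab top front edge at y≈208 in the crop). The arm's own pose suggests about 0, so I check against the top view.

```bash
python3 - <<'E'
from m import *
f=manip.grab_frame("top"); im=f["img"]; ey=np.array([-.9904,.1382,0])
x0,y0,S=285,185,8
big=cv2.resize(im[y0:y0+74,x0:x0+99],None,fx=S,fy=S,interpolation=cv2.INTER_NEAREST)
big=cv2.convertScaleAbs(big,alpha=1.6,beta=10)
def dot(X,col):
    p=proj(f,X); u=((p-[x0,y0]+.5)*S).round().astype(int); cv2.drawMarker(big,tuple(int(v) for v in u),col,cv2.MARKER_CROSS,9,1)
for x in(-.1,-.095,.095,.1):
    for y in(-.085,-.08,.08,.085):
        X=c+ex*x+ey*y; X[2]=.085; dot(X,(255,0,255))
for y in(-.064,.064,0): dot(P(0,0,0)+ey*y,(255,255,0))
for q,cl in((0,(0,255,0)),(-.17,(0,0,255))):
    for r,o,w in((.055,.003,.045),(.055,-.003,.045),(.097,.0035,.012),(.097,-.0035,.012)):
        for s in(-1,1): dot(P(r,q,o)+ey*w*s,cl)
cv2.imwrite("pics/y.png",big)
E
```

```text
(no output)
```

View pics/y.png

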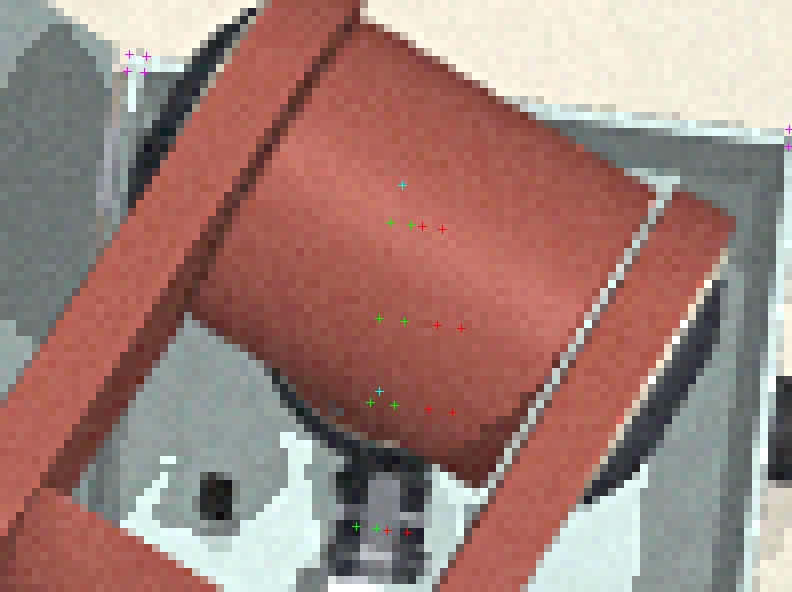

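The top view confirms the chamber pose to within about 1 px, with predicted rim crosses on the real corners. The tab itself is hidden by the wrist. I advance in small steps and track the tab edges in the side view.

move_arm --pt "0.2 0 0 0 0 0 -1" --pt "0.2 0 0 0 0 0 -1" --pt "0.1 0 0 0 0 0 -1" --pt "0 0 0 0 0 0 -1" --pt "0 0 0 0 0 0 -1"

```text
time: 11.43
tool_pos: [0.4796, -0.2145, 0.1098]
tool_rot: [0.001, 0.755, 0.656, -0.001]
contact_force: [-3.9, -6.5, 0.2]
gripper_width: 0.264
grasp_force: 58.7
```

```bash
sed -i 's/(top,.097,.0035)/(top,.097,-.0035)/; /np.arange(235,282)/d' m.py; python3 m.py
```

```text
t 11.4333 pos [ 0.4796 -0.2145  0.1098] F [-3.8594 -6.5005  0.1931] g 58.67505490779877 0.2635161561481854
R [ 0.1396  0.9902 -0.0005  0.9902 -0.1396 -0.003  -0.0031 -0.     -1.    ] j [-0.5608 -0.0546  1.9651 -0.003   1.2298 -0.4197]
shift cm [-0.3277 -0.0575  0.1799]
turn deg [-0.0026  0.1762 -0.086 ]
edges 242.2267657992565 258.1322314049587
q by r 0.097 -0.12154509586327134 rows at q=-.2,0,.2 [np.float64(244.11334580115692), np.float64(239.78189583431708), np.float64(237.07133127614088)]
q by r 0.055 -0.0842383211807776 rows at q=-.2,0,.2 [np.float64(259.93334963953777), np.float64(256.98656272903617), np.float64(254.86683784876502)]
```

move_arm --pt "0.2 0 0 0 -1 0 -1" --pt "0.2 0 0 0 -1 0 -1" --pt "0.1 0 0 0 -1 0 -1" --pt "0 0 0 0 -1 0 -1" --pt "0 0 0 0 0 0 -1" --pt "0 0 0 0 0 0 -1"

```text
time: 11.98
tool_pos: [0.4805, -0.2081, 0.1093]
tool_rot: [0.023, 0.754, 0.656, -0.026]
contact_force: [-2.7, -2.3, 3.3]
gripper_width: 0.265
grasp_force: 59.0
```

```bash
python3 m.py; python3 -c "
from plant import manip; print(manip.state()['ft_torque'])"
```

```text
t 11.9833 pos [ 0.4805 -0.2081  0.1093] F [-2.674  -2.3145  3.318 ] g 58.95242750644684 0.2649139416508416
R [ 0.139   0.9902 -0.0097  0.9878 -0.1394 -0.0691 -0.0697 -0.     -0.9976] j [-0.5183 -0.068   1.9799 -0.0695  1.2046 -0.3544]
shift cm [-0.964  -0.059   0.1981]
turn deg [-0.0029  3.9995 -0.0707]
edges 240.74466192170817 257.1263020833333
q by r 0.097 -0.05145382750978559 rows at q=-.2,0,.2 [np.float64(244.11334580115692), np.float64(239.78189583431708), np.float64(237.07133127614088)]
q by r 0.055 -0.010873003147301667 rows at q=-.2,0,.2 [np.float64(259.93334963953777), np.float64(256.98656272903617), np.float64(254.86683784876502)]
[-0.55942514  0.7322106   0.0999831 ]
```

```bash
python3 - <<'E'
from m import *
f=manip.grab_frame("side"); g=np.mean([manip.grab_frame("side")["img"].astype(float).mean(2) for _ in range(4)],0)
ey=np.array([-.9904,.1382,0])
def row(u,fun): # predicted row at column u of a line along ey
    ys=np.linspace(-.09,.09,19); p=np.array([proj(f,fun+ey*y) for y in ys]); o=np.argsort(p[:,0]); return np.interp(u,p[o,0],p[o,1])
def B(x,z): X=c+ex*x; X[2]=z; return X
for nm,(u0,u1),(r0,r1) in(("front rim L",(312,325),(276,286)),("front rim R",(342,355),(276,286)),("axle L",(306,310),(271,281)),("axle R",(349,353),(271,281)),("back rim L",(300,304),(232,244)),("back rim R",(352,355),(232,244)),("flap L",(314,321),(252,264)),("flap R",(341,347),(252,264))):
    print(nm,[(r,int(v)) for r,v in zip(range(r0,r1),g[r0:r1,u0:u1].mean(1))])
    u=(u0+u1-1)/2
    d={"f":[B(-.1,.085),B(-.095,.085)],"a":[B(.015,.025)],"b":[B(.095,.085),B(.1,.085)]}[nm[0]] if nm[:4]!="flap" else [P(.055,q,o) for q in(-.1,0,.1) for o in(-.003,.003)]
    print("   pred",np.array([row(u,X) for X in d]))
s=manip.state(); print(s["time"],s["contact_force"])
E
```

```text
front rim L [(276, 132), (277, 151), (278, 149), (279, 137), (280, 153), (281, 161), (282, 139), (283, 124), (284, 122), (285, 122)]
   pred [280.8  279.54]
front rim R [(276, 185), (277, 162), (278, 141), (279, 143), (280, 179), (281, 165), (282, 134), (283, 125), (284, 124), (285, 123)]
   pred [280.4448 279.1898]
axle L [(271, 170), (272, 179), (273, 178), (274, 174), (275, 196), (276, 203), (277, 176), (278, 149), (279, 155), (280, 165)]
   pred [276.3579]
axle R [(271, 93), (272, 95), (273, 97), (274, 127), (275, 206), (276, 215), (277, 168), (278, 157), (279, 162), (280, 190)]
   pred [275.8751]
back rim L [(232, 109), (233, 109), (234, 118), (235, 169), (236, 191), (237, 189), (238, 155), (239, 134), (240, 120), (241, 114), (242, 117), (243, 119)]
   pred [239.1562 238.2527]
back rim R [(232, 146), (233, 145), (234, 140), (235, 146), (236, 156), (237, 145), (238, 127), (239, 165), (240, 149), (241, 127), (242, 125), (243, 124)]
   pred [238.8352 237.9379]
flap L [(252, 102), (253, 102), (254, 102), (255, 101), (256, 93), (257, 65), (258, 39), (259, 30), (260, 29), (261, 29), (262, 29), (263, 31)]
   pred [256.8878 258.3607 255.7551 257.     254.841  255.848 ]
flap R [(252, 102), (253, 102), (254, 102), (255, 101), (256, 90), (257, 66), (258, 39), (259, 30), (260, 28), (261, 29), (262, 29), (263, 29)]
   pred [256.6592 258.1269 255.5305 256.771  254.6197 255.6231]
12.2833 [-4.7367 -2.2957  5.289 ]
```

The chamber references show a row bias of about +0.7 px. After correcting for it, the flap reads -0.06 to +0.04 rad, mean about -0.01. I let it settle and check that it doesn't drift.

move_arm --pt "0 0 0 0 0 0 -1" --pt "0 0 0 0 0 0 -1" --pt "0 0 0 0 0 0 -1" --pt "0 0 0 0 0 0 -1" --pt "0 0 0 0 0 0 -1" --pt "0 0 0 0 0 0 -1" --pt "0 0 0 0 0 0 -1" --pt "0 0 0 0 0 0 -1"

```text
time: 12.95
tool_pos: [0.4805, -0.2083, 0.1093]
tool_rot: [0.023, 0.755, 0.655, -0.026]
contact_force: [-3.8, -2.1, 5.8]
gripper_width: 0.261
grasp_force: 59.1
```

```bash
python3 m.py | grep -E "edges|^q|^t"; python3 -c "
from plant import manip; print(manip.job_done())"
```

```text
t 12.95 pos [ 0.4805 -0.2083  0.1093] F [-3.7968 -2.1247  5.7867] g 59.07700538635254 0.2609933605626338
turn deg [ 0.0024  3.9852 -0.1112]
edges 240.7482206405694 257.1657681940701
q by r 0.097 -0.05163398926850494 rows at q=-.2,0,.2 [np.float64(244.11334580115692), np.float64(239.78189583431708), np.float64(237.07133127614088)]
q by r 0.055 -0.013909850427268628 rows at q=-.2,0,.2 [np.float64(259.93334963953777), np.float64(256.98656272903617), np.float64(254.86683784876502)]
the job is handed in; nothing more can be done
None
```

I handed the job in with the lid open on its stop and the flap held pinched and still at 59 N. The side camera puts the flap within about 0.05 rad of upright, but the arm's own position implied about +0.1 rad (the limit is 0.08). I trusted the camera, and no verdict came back.

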